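Set a staining jar mouth-up on the stage and swing the magnifier over it

TASK

The blue square staining jar has been left to drain mouth-down on the black mat. Turn it over and stand it mouth-up in the middle of the white stage plate of the bench magnifier, and let go of it; then swing the magnifier arm until the lens is centred over the stage, and leave it there. Leave the strip bottle, reagent bottle, slide box and beaker standing where they are.

Things in the scene. Friction and masses are not known exactly. Their poses are not given: they have to be found in the camera images.
- jar_center (a point): Centre (half-way up) of the loose square staining jar: blue plastic, 56 x 56 mm outside, 72 mm tall, walls and floor 4 mm, open at one end, 0.14 kg or so. A white band goes round it at the mouth end. Its z axis runs from the closed base to the open mouth (pointing down at the start); x and y are square to its flat side walls. It stands mouth-down on the mat at the start, at any yaw. It lies stably on any of its flat sides.
- mat: Black rubber drain mat, fixed, 150 x 150 x 4 mm; origin at the centre of its underside (bench height), axes along its edges.
- lamp: Bench magnifier, fixed: white round base 124 mm across and 24 mm high with an upright post 26 mm thick up to 210 mm. Origin on the post axis at bench height. The lens arm turns about this vertical post axis.
- stage_center (a point): Centre of the top face of the stage plate, where its green cross and ring are drawn: a white square plate, 110 x 110 mm, top 10 mm above the bench, on a flat bracket locked to the magnifier base (it does not turn during the work). It lies 200 mm from the post axis; its x axis points from the stage to the post, z up.
- lens (a joint): Angle of the magnifier arm about the post axis, rad, from -1.5 to 1.5, growing clockwise seen from above. The hinge is stiff (about 0.4 N m, some 1.3 N at the handle) and the arm stays where it is let go. At 0 the arm points along the lamp body's -x axis.
- lens_center (a point): Centre of the magnifier lens, 200 mm from the post axis and 200 mm above the bench. Its x axis points from the lens to the post. The round white rim is 134 mm across and 16 mm thick, with glass in it; the arm between post and rim is 22 mm wide and 14 mm thick.
- handle_mid (a point): Middle of the handle of the magnifier: a black rod 16 mm thick and 65 mm long with a blue round end, growing from the rim on the side away from the post. It leans 35 degrees from vertical, its upper end outward, away from the post. This point lies about 281 mm from the post axis and 227 mm above the bench. Its x axis points horizontally to the post, z up.
- strips: Bystander: loose white strip bottle with black cap, 48 mm across, 105 mm tall; origin at the centre of its underside.
- reagent: Bystander: loose amber reagent bottle with white cap, 60 mm across, 145 mm tall; origin at the centre of its underside.
- slidebox: Bystander: loose orange slide box, 85 (x) x 62 (y) x 34 (z) mm; origin at the centre of its underside.
- beaker: Bystander: loose clear plastic beaker, 72 mm across at the rim, 85 mm tall; origin at the centre of its underside.
Things that resemble listed ones, but are neither listed nor needed, are in the scene too. Several things look just like the part that bears jar_center: the one meant starts farthest to the robot's left.

How it is judged:
On the way, in this order (a step that is already met when the one before it is completed fails the run):
1. the jar stands mouth-up in the middle of the stage plate, let go, with the lens not yet over it (angle between jar_center's own z axis and vertical below 0.1 rad and horizontal distance between jar_center and stage_center below 0.018 m and z of jar_center in the frame of stage_center below 0.04 m and contact force between the fingers and anything else below 0.1 N and horizontal distance between lens_center and stage_center above 0.05 m), for 0.2 s.
2. the lens is centred over the stage (horizontal distance between lens_center and stage_center below 0.015 m), for 0.2 s.
At the end, for the whole second after the job is handed in: The jar stands mouth-up (within 0.1 rad) on the stage plate, its centre within 18 mm of the stage centre seen from above; the lens centre is within 15 mm of the stage centre seen from above and the arm is at rest (angle between jar_center's own z axis and vertical below 0.1 rad and horizontal distance between jar_center and stage_center below 0.018 m and z of jar_center in the frame of stage_center between 0.032 and 0.04 m and horizontal distance between lens_center and stage_center below 0.015 m and velocity of joint lens between -0.02 and 0.02 rad/s); the robot touches nothing.
It fails at once if a bystander was moved more than 30 mm or tipped over (distance of any of strips, reagent, slidebox, beaker from where it was at the start of the episode above 0.03 m or angle between any of strips, reagent, slidebox, beaker's own z axis and vertical above 0.5 rad).
It also fails if it takes over 72 s, if anything falls off the work surface, if the arm or the gripper's body presses on something with over 40 N, if the wrist force passes 120 N, or if a joint passes its speed limit or range.

ROBOT

A 7-joint arm with a two-finger parallel gripper is mounted at the origin on the work surface. World frame = base frame: x ahead of the robot, y to its left, z up, the work surface at z = 0. Lengths are in m, angles in rad, forces in N, time in s.
With the tool pointing down it reaches from about 0.425 to 0.875 m from the base axis. Payload 4.7 kg.
Tool frame: the origin (TCP) lies at the very end of the fingers, on their centre line; the grasp point (between the pads) lies 19 mm behind it; z points along the fingers, y is the line along which they close (so a half turn about z gives the same grasp; the last joint's range is limited). The gripper opens to 87 mm and grips with 3 to 60 N. Pads are 19 mm wide; open, the fingers measure 117 mm over their backs; the gripper's body (75 mm by 190 mm) begins 51 mm behind the grasp point.
Start: joints at [-1.221, 0.321, -0.07, 1.45, 0.023, 1.371, -0.057], TCP at [0.214, 0.614, 0.202] pointing down, gripper open.
Joint ranges: [-2.86, 2.86], [-0.3, 2.09], [-1.38, 1.24], [0.06, 2.45], [-1.56, 4.7], [0.09, 2.05], [-2.69, 2.69]. Speed limits (rad/s): [2.57, 2.57, 3.14, 3.14, 3.14, 3.14, 3.14].

INTERFACE

Orientations are given as a rotation vector (axis times angle).
In Python, from bench import ctrl, imaging, ticket gives the robot as it stands.
- The arm moves only by the tool jog_arm, never from a script. Its argument "rows" is text: rows parted by semicolons, each of 7 numbers parted by spaces: the shift along the tool's x, y, z in cm, then the turn, a rotation vector about the tool's x, y, z in rad, then the closure, from -1 (fully open) to 1 (shut), so that 0 is half open. A call has 1 to 5 rows; each row shifts and turns the commanded pose from where the row before left it, along the tool's axes as they then stand; what a row does not reach is not made up. A row lasts 1/8 s, in which the tool goes at most 62.5 mm and 10.7 degrees, less where a joint would pass 70% of its speed; a pose out of reach is approached as far as the arm can. A call with a gripper value outside its range is refused whole. The fingers move at their own pace and stop on an object; "force" is the grip in N (left out, the last holds). Time passes only in rows, so rows that do not move let the fingers close. It gives the time, the measured TCP pose, the force, the opening and the grip force at its end, in the units of the state.
- ctrl.get_state(): the state, without advancing time (a new reading comes with each control period).
- imaging.get_image(name): name is "side" or "top"; returns a dict with "img" (420x560x3 uint8, blue, green, red), "vertical_fov" (degrees; the focal length in pixels is half the picture's height over the tangent of half this angle, whatever the lens; pixels are square), "cx", "cy" (the principal point, pixels), "origin" and "orientation" of the camera in the world. Camera axes: x right, y down, z forward; pixel columns grow to the right and rows downward; lengths in m; the calibration is good to about 2 mm. A picture is of the moment at which its call begins. There is no depth.
- ticket.close_job(): hands the job in; it is judged then, once.
The state is a dict: "time": time; "joint_positions": joint angles; "qd": joint speeds; "joint_torque": joint torques, N m; "position": TCP position; "tool_rot": TCP orientation; "ft_force": force on the tool from outside, world axes, zero at the start; "torque": the same for the moment, N m; "grip_width": opening from 0.0 (shut) to 1.0 (fully open); "grip_force": force on a finger pad.
Only numpy, scipy, OpenCV 4.12 (cv2) and the standard library are available. Lean on these libraries where they do the work, as an engineer would, in place of code of your own. Each camera call takes 0.05 s, during which the arm holds its last target. There are 200 camera calls.

## Working session

There is one attempt and no reset: what is moved stays moved. The work goes in short steps, Python scripts to look and compute and a tool call to move; the robot and the scene stay as the last step left them, time stands still between calls to the robot, and variables do not carry over. Pictures are saved under pics/ and viewed, at most 10 in all, crops included, and the job is handed in when it is done.

Besides the shell and the picture viewer there is one more tool, called after "Request:" as a command line: name --argument value ..., lists and objects as JSON in quotes. jog_arm: Moves the arm, as the interface text tells. Its arguments: {"type":"object","properties":{"rows":{"type":"string"},"force":{"type":"number"}},"required":["rows"]}

```bash
mkdir -p pics; ls
python3 - <<'E'
from bench import ctrl, imaging
import cv2,pickle,numpy as np
print(ctrl.get_state())
d={}
for n in("side","top"):
    r=imaging.get_image(n);d[n]=r;cv2.imwrite(f"pics/{n}0.png",r["img"]);print({k:v for k,v in r.items() if k!="img"})
pickle.dump(d,open("d0.pkl","wb"))
E
```

```text
pics
{'time': 0.0, 'joint_positions': array([-1.22087361,  0.32183474, -0.07008567,  1.45167531,  0.02262082,
        1.37077698, -0.05690057]), 'qd': array([ 1.15775204e-04,  2.37952918e-03, -1.00425092e-03,  1.23671330e-03,
        3.61296783e-04, -7.47141183e-04, -1.59217511e-06]), 'joint_torque': array([-1.03012204e-03, -4.91288996e+01, -4.04271148e-01, -3.12518191e+01,
       -6.39419211e-02,  4.39458154e-02,  2.20283305e-04]), 'position': array([0.21406722, 0.61311685, 0.20065377]), 'tool_rot': array([-5.24945423e-01, -3.09721740e+00,  2.97887863e-03]), 'ft_force': array([-0.28252371,  0.04165983, -0.35652671]), 'torque': array([ 0.0060235 ,  0.00742087, -0.00669454]), 'grip_force': 0.0, 'grip_width': 1.001239134647358}
{'vertical_fov': 57.778092628611134, 'cx': 278.41149365236015, 'cy': 212.7797926294042, 'origin': array([0.46227221, 0.67017464, 0.94103611]), 'orientation': array([-0.14115548,  2.8655024 , -1.13714438])}
{'vertical_fov': 55.19881565106669, 'cx': 281.67709129280763, 'cy': 215.6766498864049, 'origin': array([ 0.51192094, -0.08276174,  1.0849947 ]), 'orientation': array([-2.17880032,  2.20276667, -0.05942701])}
```

View pics/top0.png

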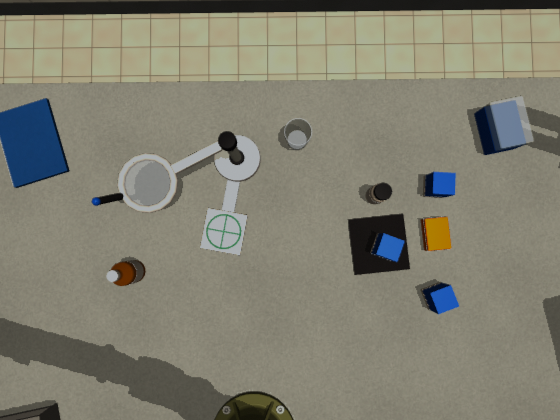

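View pics/side0.png

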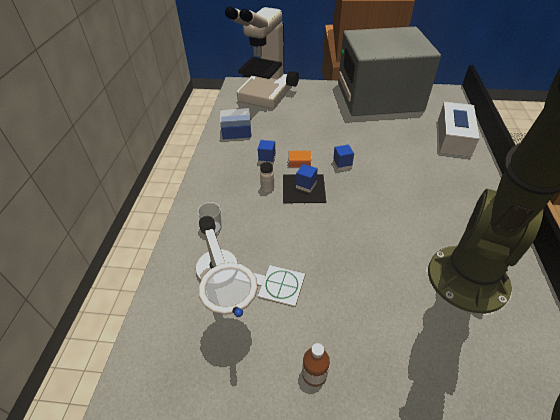

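The top view shows the target jar on the mat at about (388,247). Two lookalikes are at (441,184) and (441,298), the stage cross is at (223,231), the post at about (237,157), the lens at about (147,183), and its handle end at (96,201). The side view agrees. I'll measure these next.

```bash
cat > h.py <<'E'
import numpy as np,cv2
from scipy.spatial.transform import Rotation as R
def cam(r):
    f=r["img"].shape[0]/2/np.tan(np.radians(r["vertical_fov"])/2)
    return f,R.from_rotvec(r["orientation"]).as_matrix(),np.array(r["origin"])
def ray(r,uv,z):
    f,M,o=cam(r); uv=np.atleast_2d(uv)
    d=np.c_[(uv[:,0]-r["cx"])/f,(uv[:,1]-r["cy"])/f,np.ones(len(uv))]@M.T
    return o+d*((z-o[2])/d[:,2])[:,None]
def proj(r,p):
    f,M,o=cam(r); q=(np.atleast_2d(p)-o)@M
    return np.c_[q[:,0]/q[:,2]*f+r["cx"],q[:,1]/q[:,2]*f+r["cy"]]
def mask(r,lo,hi): return cv2.inRange(cv2.cvtColor(r["img"],cv2.COLOR_BGR2HSV),lo,hi)
def blobs(m,amin=30):
    c,_=cv2.findContours(m,cv2.RETR_EXTERNAL,cv2.CHAIN_APPROX_NONE)
    return [x for x in c if cv2.contourArea(x)>amin]
def rect(r,c,z):
    "contour -> plane z: centre, size, yaw deg (min area rectangle)"
    p=ray(r,c[:,0,:].astype(float),z)[:,:2]
    (x,y),s,a=cv2.minAreaRect((p*1000).astype(np.float32)); return np.round([x,y,*s,a],1)
E
python3 - <<'E'
import pickle; from h import *
d=pickle.load(open("d0.pkl","rb"))
for n,r in d.items():
    print(n)
    hsv=cv2.cvtColor(r["img"],cv2.COLOR_BGR2HSV)
    if n=="top": print("jar px",hsv[240:256:5,372:404:4].tolist())
    for vmin in(120,200):
        for c in blobs(mask(r,(100,120,vmin),(130,255,255))):
            print(" blue",vmin,c[:,0].mean(0).round(),cv2.contourArea(c),rect(r,c,.076))
    for c in blobs(mask(r,(50,80,60),(90,255,255)),20): print(" green",c[:,0].mean(0).round(),cv2.contourArea(c),rect(r,c,.010))
    # white things
    for c in blobs(mask(r,(0,0,195),(180,40,255)),150): print(" white",c[:,0].mean(0).round(),cv2.contourArea(c),rect(r,c,.010),rect(r,c,.2))
E
python3 - <<'E'
import cv2
a=cv2.imread("pics/top0.png")[120:300,80:480]
cv2.imwrite("pics/c0.png",cv2.resize(a,None,fx=2,fy=2,interpolation=cv2.INTER_CUBIC))
E
```

```text
side
 blue 120 [306. 170.] 143.0 [ 487.5 -351.8   55.5   55.1   70.1]
 blue 120 [344. 150.] 116.0 [ 356.7 -479.7   55.1   55.6   19.8]
 blue 120 [266. 144.] 109.5 [ 648.4 -488.2   54.9   55.3   85.1]
 white [203. 264.] 173.5 [773.7  27.8  91.1  39.3  81.2] [710.1 158.9  72.5  31.3  81.2]
 white [245. 277.] 3700.5 [668.7  67.3 228.9 379.   64.8] [626.5 190.3 182.2 301.7  64.8]
 white [461. 120.] 935.0 [-153.3 -829.7  258.2  127.2   81.5] [ -27.7 -523.6  205.5  101.2   81.5]
 white [268.  13.] 154.0 [  848.2 -2007.3   224.3   133.8    73.3] [  769.4 -1460.9   178.5   106.5    73.3]
top
jar px [[[15, 73, 14], [114, 98, 39], [109, 240, 33], [108, 200, 184], [108, 201, 183], [108, 201, 184], [108, 204, 184], [108, 202, 178]], [[15, 57, 27], [110, 233, 34], [108, 200, 176], [108, 200, 184], [108, 202, 183], [108, 201, 184], [108, 203, 183], [108, 202, 184]], [[112, 53, 53], [110, 240, 34], [108, 199, 183], [107, 200, 184], [108, 200, 184], [108, 201, 184], [108, 204, 184], [108, 204, 184]], [[15, 46, 22], [115, 72, 39], [108, 204, 146], [107, 200, 184], [108, 202, 183], [108, 202, 184], [108, 202, 184], [111, 143, 57]]]
 blue 120 [444. 299.] 461.0 [ 357.5 -481.5   55.6   54.7   20.1]
 blue 120 [390. 247.] 462.5 [ 488.5 -350.    55.8   55.9   69. ]
 blue 120 [444. 183.] 442.5 [ 648.7 -489.8   55.7   55.5   85.5]
 green [228. 234.] 23.5 [529.3  70.9  77.8  92.1  51.4]
```

View pics/c0.png

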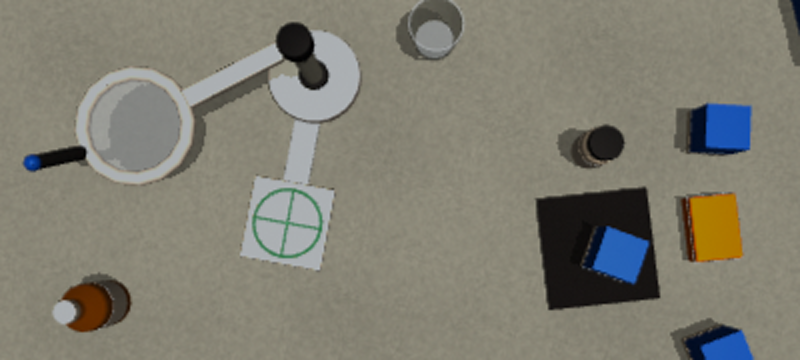

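The crop shows the jar on the mat near full-image (390,247), the stage ring near (223,231), the rim at about (147,183), the base disc at about (238,158), and no obstacle between mat and stage. Both views put the jar at (0.488, -0.351), with a 56 mm face, so it's the right size. Next: stage and lens.

Run:
```python
import pickle; from h import *
d=pickle.load(open("d0.pkl","rb"))
for n,r in d.items():
    print(n)
    m=mask(r,(60,60,40),(90,255,255)); ys,xs=np.nonzero(m)
    box=(xs>195)&(xs<315)&(ys>200)&(ys<315); uv=np.c_[xs,ys][box].astype(float)
    p=ray(r,uv,.01)[:,:2]; hull=cv2.convexHull((p*1000).astype(np.float32))
    print(" green n",len(p),"circle",cv2.minEnclosingCircle(hull),"ell",cv2.fitEllipse(hull) if len(hull)>5 else 0)
    m=mask(r,(0,0,140),(180,45,255))
    for c in blobs(m,200): print(" white",c[:,0].mean(0).round(),cv2.contourArea(c),cv2.boundingRect(c),rect(r,c,.01))
    # blue handle end
    for c in blobs(mask(r,(105,150,60),(130,255,255)),8): print(" blue",c[:,0].mean(0).round(1),cv2.contourArea(c))
    if n=="top": print(cv2.cvtColor(r["img"],cv2.COLOR_BGR2HSV)[[183,183,158,215],[122,172,250,210]])
```

```text
side
 green n 127 circle ((533.2344970703125, 75.4398422241211), 46.696144104003906) ell ((533.3092651367188, 75.16423797607422), (90.82305145263672, 92.16898345947266), 166.45736694335938)
 white [507. 352.] 12662.5 (442, 247, 118, 173) [-82.7 156.3 620.8 220.4  63.3]
 white [293. 240.] 93321.0 (83, 76, 418, 344) [ 362.1 -331.8 1616.9 1176.2   89.3]
 white [382.  50.] 382.5 (357, 37, 58, 22) [  148.  -1490.4   287.9   268.4    33. ]
 blue [238.1 312. ] 41.0
 blue [306.4 170.8] 150.0
 blue [343.8 150. ] 121.5
 blue [264.8 145.9] 112.0
 blue [489.1  40.8] 10933.0
 blue [261.2  35.9] 7747.5
top
 green n 234 circle ((534.1275024414062, 76.67765045166016), 46.936912536621094) ell ((534.205810546875, 76.87014770507812), (92.69182586669922, 92.87641143798828), 93.06426239013672)
 white [300. 372.] 439.0 (277, 346, 46, 47) [ 167.8 -131.6  105.2  119.9   69.9]
 white [186. 341.] 210.5 (171, 322, 28, 38) [245.1 177.   96.4  54.3  21.3]
 white [322. 342.] 387.0 (304, 321, 37, 44) [ 235.4 -179.9  111.1   64.8   30.6]
 white [456. 214.] 407.5 (436, 198, 43, 38) [ 575.6 -547.9  114.5   72.3   24.
[... 521 characters left out ...]
) [860.7 221.6 122.5 143.5  87.3]
 white [416. 100.] 387.5 (396, 82, 41, 45) [ 874.5 -457.9   91.8  118.3   27.1]
 white [196.  95.] 350.0 (180, 82, 36, 27) [906.2 146.5  96.   72.3  89.3]
 white [312. 112.] 1354.5 (275, 81, 65, 68) [ 850.3 -152.5  171.6  174.4   83. ]
 white [338.  60.] 365.0 (327, 46, 25, 27) [1002.  -241.3   65.7   73.    89.3]
 white [279.  61.] 350.5 (268, 46, 28, 27) [1004.   -83.9   74.1   73.    89.3]
 white [396.  60.] 316.0 (386, 45, 28, 27) [1002.8 -406.8   73.7   73.    89.3]
 blue [443.9 299. ] 473.0
 blue [390.1 247.1] 507.0
 blue [ 95.7 200.9] 37.5
 blue [443.4 183.1] 454.0
 blue [ 30.9 142.9] 3940.0
[[ 44  16 176]
 [103  10 178]
 [103  10 178]
 [103  10 178]]
```

```bash
cat >> h.py <<'E'
def pose(yaw,tilt=0):
    "tool down with closing axis at azimuth yaw (deg), then tilted about tool y towards tool x"
    a=np.radians(yaw);y=np.array([np.cos(a),np.sin(a),0]);z=np.array([0,0,-1.])
    return R.from_matrix(np.c_[np.cross(y,z),y,z])*R.from_euler("y",tilt,degrees=True)
def plan(wps,start=None):
    "wps: (pos,Rot,rows,grip); prints the rows per waypoint"
    from bench import ctrl
    s=ctrl.get_state(); p,q=(np.array(s["position"]),R.from_rotvec(s["tool_rot"])) if start is None else start
    for P,Q,n,g in wps:
        P=np.array(P);w=(q.inv()*Q).as_rotvec()/n;step=(P-p)/n;out=[]
        for i in range(n):
            d=(q*R.from_rotvec(w*i)).inv().apply(step)*100
            out.append(" ".join(f"{v:.2f}" for v in d)+" "+" ".join(f"{v:.3f}" for v in w)+f" {g}")
        for i in range(0,n,5): print("; ".join(out[i:i+5]))
        print("--",np.linalg.norm(step).round(4),np.degrees(np.linalg.norm(w)).round(1));p,q=P,Q
E
python3 - <<'E'
import pickle; from h import *
d=pickle.load(open("d0.pkl","rb"));r=d["top"]
print(ray(r,[237.5,157.5],.024),ray(r,[147.5,183],.208))
plan([((.42,.15,.25),pose(20),10,-1),((.488,-.351,.18),pose(-20.5),10,-1)])
E
```

```text
[[0.72965352 0.03641096 0.024     ]] [[0.63752567 0.21402625 0.208     ]]
-3.47 -3.70 -0.49 -0.000 0.000 0.089 -1; -3.78 -3.37 -0.49 -0.000 0.000 0.089 -1; -4.07 -3.03 -0.49 -0.000 0.000 0.089 -1; -4.32 -2.65 -0.49 -0.000 0.000 0.089 -1; -4.54 -2.26 -0.49 -0.000 0.000 0.089 -1
-4.72 -1.85 -0.49 -0.000 0.000 0.089 -1; -4.86 -1.43 -0.49 -0.000 0.000 0.089 -1; -4.97 -0.99 -0.49 -0.000 0.000 0.089 -1; -5.04 -0.55 -0.49 -0.000 0.000 0.089 -1; -5.07 -0.10 -0.49 -0.000 0.000 0.089 -1
-- 0.0509 5.1
-4.94 -1.07 0.70 0.000 0.000 0.071 -1; -5.00 -0.72 0.70 0.000 0.000 0.071 -1; -5.04 -0.37 0.70 0.000 0.000 0.071 -1; -5.06 -0.01 0.70 0.000 0.000 0.071 -1; -5.04 0.35 0.70 0.000 0.000 0.071 -1
-5.01 0.70 0.70 0.000 0.000 0.071 -1; -4.94 1.05 0.70 0.000 0.000 0.071 -1; -4.86 1.40 0.70 0.000 0.000 0.071 -1; -4.75 1.74 0.70 0.000 0.000 0.071 -1; -4.61 2.07 0.70 0.000 0.000 0.071 -1
-- 0.051 4.0
```

Request:
jog_arm --rows "-3.47 -3.70 -0.49 0 0 0.089 -1; -3.78 -3.37 -0.49 0 0 0.089 -1; -4.07 -3.03 -0.49 0 0 0.089 -1; -4.32 -2.65 -0.49 0 0 0.089 -1; -4.54 -2.26 -0.49 0 0 0.089 -1"

```text
time: 0.72
position: [0.3174, 0.3801, 0.2261]
tool_rot: [-1.2, -2.903, 0.001]
ft_force: [1.3, 0.1, 0.8]
grip_width: 0.997
grip_force: 0.0
```

Request:
jog_arm --rows "-4.72 -1.85 -0.49 0 0 0.089 -1; -4.86 -1.43 -0.49 0 0 0.089 -1; -4.97 -0.99 -0.49 0 0 0.089 -1; -5.04 -0.55 -0.49 0 0 0.089 -1; -5.07 -0.10 -0.49 0 0 0.089 -1"

```text
time: 1.35
position: [0.4194, 0.1483, 0.2507]
tool_rot: [-1.811, -2.567, -0.0]
ft_force: [0.5, 0.5, 0.2]
grip_width: 1.0
grip_force: 0.0
```

Request:
jog_arm --rows "-4.94 -1.07 0.7 0 0 0.071 -1; -5.0 -0.72 0.7 0 0 0.071 -1; -5.04 -0.37 0.7 0 0 0.071 -1; -5.06 0 0.7 0 0 0.071 -1; -5.04 0.35 0.7 0 0 0.071 -1"

```text
time: 1.98
position: [0.452, -0.1021, 0.2154]
tool_rot: [-2.235, -2.208, -0.001]
ft_force: [0.8, 0.5, 0.1]
grip_width: 1.001
grip_force: 0.0
```

Request:
jog_arm --rows "-5.01 0.7 0.7 0 0 0.071 -1; -4.94 1.05 0.7 0 0 0.071 -1; -4.86 1.4 0.7 0 0 0.071 -1; -4.75 1.74 0.7 0 0 0.071 -1; -4.61 2.07 0.7 0 0 0.071 -1"

```text
time: 2.6
position: [0.4849, -0.3523, 0.1803]
tool_rot: [-2.589, -1.78, -0.001]
ft_force: [1.0, 0.1, 0.4]
grip_width: 1.001
grip_force: 0.0
```

Request:
jog_arm --rows "0 0 0 0 0 0 -1; 0 0 0 0 0 0 -1"

```text
time: 2.85
position: [0.4844, -0.3505, 0.1802]
tool_rot: [-2.586, -1.781, 0.0]
ft_force: [0.3, 0.4, -0.0]
grip_width: 0.998
grip_force: 0.0
```

Request:
jog_arm --rows "0.1 0.3 4.7 0 0 0 -1; 0 0 4.7 0 0 0 -1; 0 0 4.7 0 0 0 -1; 0 0 0 0 0 0 -1; 0 0 0 0 0 0 1" --force 30

```text
time: 3.48
position: [0.4893, -0.3511, 0.0419]
tool_rot: [2.585, 1.782, 0.003]
ft_force: [0.4, 0.3, 0.8]
grip_width: 0.951
grip_force: 0.0
```

Request:
jog_arm --rows "0 0 0 0 0 0 1; 0 0 0 0 0 0 1; 0 0 0 0 0 0 1; 0 0 0 0 0 0 1; 0 0 0 0 0 0 1"

```text
time: 4.1
position: [0.4882, -0.3516, 0.0406]
tool_rot: [2.587, 1.781, 0.001]
ft_force: [-0.2, 0.7, 5.2]
grip_width: 0.641
grip_force: 30.0
```

Request:
jog_arm --rows "0 0 -4 0 0 0 1; 0 0 -4 0 0 0 1; 0 0 -4 0 0 0 1; 0 0 0 0 0 0 1"

```text
time: 4.6
position: [0.4892, -0.3528, 0.1625]
tool_rot: [2.584, 1.778, 0.004]
ft_force: [0.3, -0.7, -1.8]
grip_width: 0.639
grip_force: 30.0
```

Run:
```python
from h import *
def tcp(G,Q): return np.array(G)+Q.apply([0,0,.019])
Q0=pose(0,0);Q=pose(0,70)
plan([(tcp((.46,-.12,.2),Q0),Q0,6,1),(tcp((.45,-.07,.18),Q),Q,10,1)])
```

```text
3.45 -1.84 -0.32 0.001 0.000 -0.061 1; 3.56 -1.63 -0.32 0.001 0.000 -0.061 1; 3.65 -1.41 -0.31 0.001 0.000 -0.061 1; 3.73 -1.18 -0.31 0.001 0.000 -0.061 1; 3.79 -0.95 -0.31 0.001 0.000 -0.061 1
3.84 -0.72 -0.31 0.001 0.000 -0.061 1
-- 0.0392 3.5
0.68 -0.10 0.07 0.000 0.122 0.000 1; 0.66 -0.10 0.16 0.000 0.122 0.000 1; 0.64 -0.10 0.24 0.000 0.122 0.000 1; 0.61 -0.10 0.31 0.000 0.122 0.000 1; 0.56 -0.10 0.38 0.000 0.122 0.000 1
0.51 -0.10 0.45 0.000 0.122 0.000 1; 0.45 -0.10 0.51 0.000 0.122 0.000 1; 0.39 -0.10 0.56 0.000 0.122 0.000 1; 0.32 -0.10 0.60 0.000 0.122 0.000 1; 0.24 -0.10 0.64 0.000 0.122 0.000 1
-- 0.0069 7.0
```

Request:
jog_arm --rows "3.45 -1.84 -0.32 0 0 -0.061 1; 3.56 -1.63 -0.32 0 0 -0.061 1; 3.65 -1.41 -0.31 0 0 -0.061 1; 3.73 -1.18 -0.31 0 0 -0.061 1; 3.79 -0.95 -0.31 0 0 -0.061 1"

```text
time: 5.22
position: [0.462, -0.1555, 0.1739]
tool_rot: [-2.283, -2.155, 0.002]
ft_force: [0.4, 0.4, -1.1]
grip_width: 0.639
grip_force: 30.0
```

Request:
jog_arm --rows "3.84 -0.72 -0.31 0 0 -0.061 1; 0.68 -0.1 0.07 0 0.122 0 1; 0.66 -0.1 0.16 0 0.122 0 1; 0.64 -0.1 0.24 0 0.122 0 1; 0.61 -0.1 0.31 0 0.122 0 1"

```text
time: 5.85
position: [0.4541, -0.0908, 0.1747]
tool_rot: [-1.945, -1.947, -0.489]
ft_force: [-0.9, 0.6, -1.9]
grip_width: 0.639
grip_force: 30.0
```

Request:
jog_arm --rows "0.56 -0.1 0.38 0 0.122 0 1; 0.51 -0.1 0.45 0 0.122 0 1; 0.45 -0.1 0.51 0 0.122 0 1; 0.39 -0.1 0.56 0 0.122 0 1; 0.32 -0.1 0.6 0 0.122 0 1"

```text
time: 6.48
position: [0.4491, -0.0576, 0.1701]
tool_rot: [-1.547, -1.544, -0.948]
ft_force: [-0.2, 0.3, -1.2]
grip_width: 0.642
grip_force: 30.0
```

Request:
jog_arm --rows "0.24 -0.1 0.64 0 0.122 0 1; 0 0 0 0 0 0 1; 0 0 0 0 0 0 1"

```text
time: 6.85
position: [0.4484, -0.0511, 0.1707]
tool_rot: [-1.464, -1.464, -1.021]
ft_force: [0.3, -0.2, -0.8]
grip_width: 0.641
grip_force: 30.0
```

Run:
```python
from h import *
from bench import ctrl,imaging
s=ctrl.get_state();print(s["joint_positions"].round(2),s["position"],R.from_rotvec(s["tool_rot"]).as_matrix().round(3))
cv2.imwrite("pics/s1.png",imaging.get_image("side")["img"])
```

```text
[ 0.11  0.65  0.75  1.81 -1.03  2.03  1.18] [ 0.44844575 -0.05106524  0.17074119] [[ 0.     1.    -0.001]
 [ 0.346  0.001  0.938]
 [ 0.938 -0.    -0.346]]
```

View pics/s1.png

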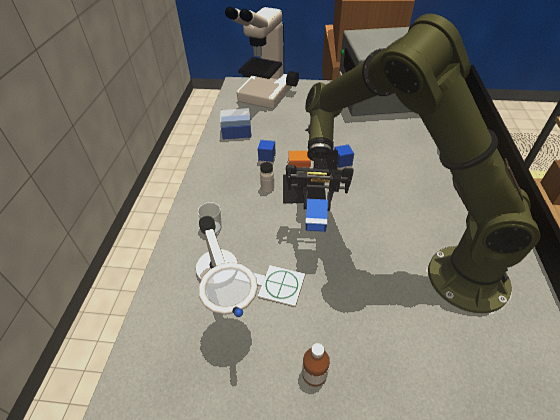

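The side view shows the jar held near its base at (316,212), with the mouth's white band toward the camera and the tool tilted 70°. The area below it is clear.

Request:
jog_arm --rows "-3 0 1.1 0 0 0 1; -3 0 1.1 0 0 0 1; -3 0 1.1 0 0 0 1; -1.9 0 0.7 0 0 0 1; 0 0 0 0 0 0 1"

```text
time: 7.52
position: [0.4484, -0.0503, 0.0547]
tool_rot: [-1.461, -1.463, -1.02]
ft_force: [0.3, 0.2, -0.9]
grip_width: 0.641
grip_force: 30.0
```

Request:
jog_arm --rows "-0.7 0 0.26 0 0 0 1; -0.7 0 0.26 0 0 0 1; 0 0 0 0 0 0 1; 0 0 0 0 0 0 1"

```text
time: 8.02
position: [0.4485, -0.0507, 0.0403]
tool_rot: [-1.462, -1.464, -1.022]
ft_force: [0.3, -0.0, -1.1]
grip_width: 0.636
grip_force: 30.0
```

Request:
jog_arm --rows "0 0 0 0 0 0 -0.2; 0 0 0 0 0 0 -1; 0 0 0 0 0 0 -1; 0 0 0 0 0 0 -1; 0 0 0 0 0 0 -1"

```text
time: 8.65
position: [0.4484, -0.0506, 0.0401]
tool_rot: [-1.462, -1.463, -1.022]
ft_force: [0.1, 0.1, -0.7]
grip_width: 0.968
grip_force: 0.0
```

Request:
jog_arm --rows "0 0 -3 0 0 0 -1; 0 0 -3 0 0 0 -1; 0 0 -3 0 0 0 -1; 0 0 -3 0 0 0 -1; 0 0 -1 0 0 0 -1"

```text
time: 9.28
position: [0.4484, -0.1746, 0.0851]
tool_rot: [-1.464, -1.464, -1.023]
ft_force: [-0.4, 0.5, -0.8]
grip_width: 1.0
grip_force: 0.0
```

```bash
cat > look.py <<'E'
import sys,pickle; from h import *
from bench import ctrl,imaging
d={n:imaging.get_image(n) for n in("side","top")}; pickle.dump(d,open("d.pkl","wb"))
for n,r in d.items(): cv2.imwrite(f"pics/{sys.argv[1]}_{n}.png",r["img"])
a=d["side"]["img"][140:340,180:400];b=d["top"]["img"][150:350,180:400]
cv2.imwrite(f"pics/{sys.argv[1]}_c.png",cv2.resize(np.hstack([a,b]),None,fx=1.8,fy=1.8))
for n,r in d.items():
    for c in blobs(mask(r,(100,120,100),(130,255,255))):
        print(n,c[:,0].mean(0).round(),cv2.contourArea(c),rect(r,c,.056))
s=ctrl.get_state();print(s["joint_positions"].round(2),s["position"].round(4),s["ft_force"].round(1))
E
python3 look.py a
```

```text
side [238. 312.] 38.0 [631.6 197.6  18.5  19.9   5.5]
side [313. 253.] 129.0 [ 4.499e+02 -6.900e+00  4.330e+01  3.680e+01  2.000e-01]
side [314. 236.] 226.0 [448.6 -71.4  54.2  55.2   0.9]
side [344. 150.] 124.5 [ 354.2 -505.2   56.9   58.9   19.8]
side [266. 145.] 118.0 [ 651.8 -513.2   59.7   57.6   86.3]
side [462. 117.] 97.5 [-125.1 -759.7  114.4   44.7   83.3]
top [278. 264.] 441.0 [449.1 -69.2  56.1  53.2  89.4]
top [ 95. 201.] 36.5 [614.8 399.8  18.5  16.2  45.1]
top [444. 183.] 450.5 [ 650.7 -498.7   56.6   57.2   88.1]
top [ 31. 143.] 3930.5 [770.  572.6 199.2 141.8  17.1]
[ 0.43  0.88  0.57  1.57 -0.95  2.04  1.27] [ 0.4485 -0.1736  0.0849] [-0.1  0.3 -0.8]
```

View pics/a_c.png

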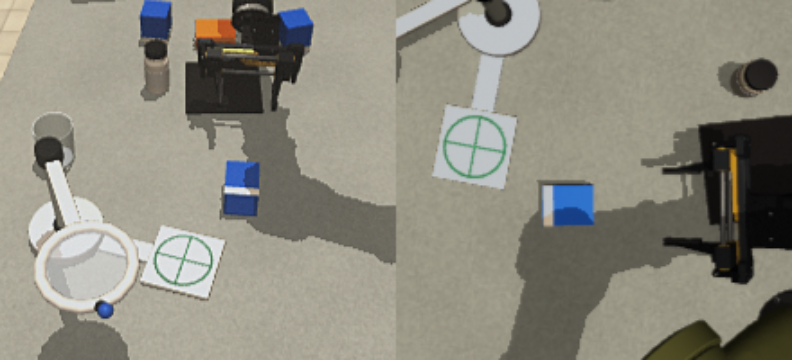

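The crop shows the jar lying on its side, with the white mouth band toward the stage (+y). In the full top image the blue face is at (278,264) and the band at about (262,264). The jar lies square at about (0.449, -0.061). Next I'll grip it near the mouth with a tilt of -20°, so a final tilt of +70° stands it mouth-up.

```bash
cat >> h.py <<'E'
def tcp(G,Q): return np.array(G)+Q.apply([0,0,.019])
E
python3 - <<'E'
from h import *
import pickle
r=pickle.load(open("d.pkl","rb"))["top"]
hsv=cv2.cvtColor(r["img"],cv2.COLOR_BGR2HSV)[264,250:300]; print([(250+i,*v.tolist()) for i,v in enumerate(hsv) if i<22 or i>36])
print(ray(r,[[261,264],[264,264],[292,264]],.056))
A=pose(0,30);B=pose(0,-20);G=np.array((.449,-.043,.031))
plan([(tcp((.449,-.13,.2),A),A,5,-1),(tcp(G-B.apply([0,0,.1]),B),B,6,-1),(tcp(G,B),B,4,-1)])
E
```

```text
[(250, 27, 35, 146), (251, 27, 33, 155), (252, 23, 34, 157), (253, 24, 35, 154), (254, 26, 34, 152), (255, 26, 34, 158), (256, 26, 33, 154), (257, 24, 34, 152), (258, 23, 35, 154), (259, 24, 36, 107), (260, 25, 35, 94), (261, 107, 109, 162), (262, 107, 21, 195), (263, 105, 10, 200), (264, 103, 9, 198), (265, 105, 10, 199), (266, 103, 9, 199), (267, 108, 118, 203), (268, 107, 189, 204), (269, 107, 199, 204), (270, 107, 199, 204), (271, 107, 200, 204), (287, 107, 195, 204), (288, 107, 195, 204), (289, 106, 120, 179), (290, 38, 14, 151), (291, 26, 34, 157), (292, 26, 34, 156), (293, 24, 35, 154), (294, 24, 35, 155), (295, 25, 35, 160), (296, 26, 34, 159), (297, 24, 33, 154), (298, 24, 33, 155), (299, 24, 35, 155)]
[[ 0.44823355 -0.0258518   0.056     ]
 [ 0.44815228 -0.03349855  0.056     ]
 [ 0.44739393 -0.10484949  0.056     ]]
2.22 0.01 0.32 0.000 -0.139 0.000 -1; 2.24 0.01 0.01 0.000 -0.139 0.000 -1; 2.22 0.01 -0.30 0.000 -0.139 0.000 -1; 2.16 0.01 -0.61 0.000 -0.139 0.000 -1; 2.05 0.01 -0.90 0.000 -0.139 0.000 -1
-- 0.0224 8.0
0.88 0.00 1.98 0.000 -0.145 0.000 -1; 1.16 0.00 1.83 0.000 -0.145 0.000 -1; 1.41 0.00 1.64 0.000 -0.145 0.000 -1; 1.64 0.00 1.42 0.000 -0.145 0.000 -1; 1.82 0.00 1.17 0.000 -0.145 0.000 -1
1.97 0.00 0.89 0.000 -0.145 0.000 -1
-- 0.0217 8.3
-0.00 0.00 2.50 0.000 0.000 0.000 -1; -0.00 0.00 2.50 0.000 0.000 0.000 -1; -0.00 0.00 2.50 0.000 0.000 0.000 -1; -0.00 0.00 2.50 0.000 0.000 0.000 -1
-- 0.025 0.0
```

Request:
jog_arm --rows "2.22 0 0.32 0 -0.139 0 -1; 2.24 0 0 0 -0.139 0 -1; 2.22 0 -0.3 0 -0.139 0 -1; 2.16 0 -0.61 0 -0.139 0 -1; 2.05 0 -0.9 0 -0.139 0 -1"

```text
time: 10.0
position: [0.4482, -0.1175, 0.1835]
tool_rot: [-1.924, -1.93, -0.515]
ft_force: [-0.1, 0.3, 0.8]
grip_width: 0.997
grip_force: 0.0
```

Request:
jog_arm --rows "0.88 0 1.98 0 -0.145 0 -1; 1.16 0 1.83 0 -0.145 0 -1; 1.41 0 1.64 0 -0.145 0 -1; 1.64 0 1.42 0 -0.145 0 -1; 1.82 0 1.17 0 -0.145 0 -1"

```text
time: 10.62
position: [0.4475, -0.0297, 0.1197]
tool_rot: [2.109, 2.119, -0.213]
ft_force: [-0.1, -0.1, -0.4]
grip_width: 1.0
grip_force: 0.0
```

Request:
jog_arm --rows "1.97 0 0.89 0 -0.145 0 -1; 0 0 0 0 0 0 -1; 0 0 0 0 0 0 -1"

```text
time: 11.0
position: [0.4473, -0.0142, 0.1067]
tool_rot: [2.031, 2.038, -0.357]
ft_force: [0.6, -0.3, -0.4]
grip_width: 1.004
grip_force: 0.0
```

Run:
```python
from h import *
from bench import ctrl
s=ctrl.get_state();print(s["joint_positions"].round(2),s["position"],R.from_rotvec(s["tool_rot"]).as_matrix().round(3))
B=pose(0,-20);plan([(tcp((.449,-.043,.031),B),B,4,-1)])
```

```text
[-0.65  0.01  0.34  2.05  0.35  1.21 -0.45] [ 0.44730057 -0.01417212  0.10666944] [[-0.003  1.    -0.001]
 [ 0.941  0.003 -0.338]
 [-0.338 -0.002 -0.941]]
-0.04 0.05 2.50 -0.000 -0.001 0.001 -1; -0.04 0.04 2.50 -0.000 -0.001 0.001 -1; -0.04 0.04 2.50 -0.000 -0.001 0.001 -1; -0.03 0.04 2.50 -0.000 -0.001 0.001 -1
-- 0.025 0.1
```

Request:
jog_arm --rows "0 0.1 2.5 0 0 0 -1; 0 0.1 2.5 0 0 0 -1; 0 0 2.5 0 0 0 -1; 0 0 2.5 0 0 0 -1; 0 0 0 0 0 0 -1"

```text
time: 11.62
position: [0.4485, -0.0506, 0.0125]
tool_rot: [2.038, 2.032, -0.359]
ft_force: [-1.2, -0.8, -0.9]
grip_width: 0.998
grip_force: 0.0
```

Request:
jog_arm --rows "0 0 0 0 0 0 1; 0 0 0 0 0 0 1; 0 0 0 0 0 0 1; 0 0 0 0 0 0 1; 0 0 0 0 0 0 1" --force 30

```text
time: 12.25
position: [0.4504, -0.0479, 0.0136]
tool_rot: [2.033, 2.035, -0.354]
ft_force: [-1.5, 2.1, 4.8]
grip_width: 0.64
grip_force: 29.9
```

Run:
```python
from h import *
from bench import ctrl
s=ctrl.get_state();print(s["position"],s["grip_width"],s["grip_force"],s["ft_force"],R.from_rotvec(s["tool_rot"]).as_matrix().round(3)[:,2])
p=s["position"];q=R.from_rotvec(s["tool_rot"])
G=p-q.apply([0,0,.019]);print("G",G, "from mouth",-.026-G[1])
B=pose(0,-20);S=(.5337,.076)
h=.010+.072-(-.026-G[1])   # G height when stood on the stage
A=pose(0,0);C=pose(0,70)
dz=.028-G[2]               # G below jar axis -> after turning, jar axis is -dz to tool side
print("h",h,"dz",dz)
plan([(tcp((.449,-.06,.2),A),A,6,1),(tcp((S[0],S[1],.17),C),C,10,1)])
```

```text
[ 0.45038082 -0.04792706  0.01358667] 0.6403237247385646 29.929657909087837 [-1.48914388  2.08608068  4.77884208] [ 0.    -0.338 -0.941]
G [ 0.45037557 -0.04150513  0.03146847] from mouth 0.015505126973486407
h 0.06649487302651358 dz -0.003468467940141825
-1.13 -0.02 -2.56 0.000 0.057 0.000 1; -0.98 -0.02 -2.62 0.000 0.057 0.000 1; -0.83 -0.02 -2.67 0.000 0.057 0.000 1; -0.68 -0.02 -2.71 0.000 0.057 0.000 1; -0.52 -0.02 -2.75 0.000 0.057 0.000 1
-0.36 -0.02 -2.77 0.000 0.057 0.000 1
-- 0.028 3.3
1.54 0.85 0.17 0.000 0.122 0.000 1; 1.51 0.85 0.36 0.000 0.122 0.000 1; 1.45 0.85 0.54 0.000 0.122 0.000 1; 1.37 0.85 0.71 0.000 0.122 0.000 1; 1.28 0.85 0.88 0.000 0.122 0.000 1
1.16 0.85 1.03 0.000 0.122 0.000 1; 1.03 0.85 1.16 0.000 0.122 0.000 1; 0.88 0.85 1.28 0.000 0.122 0.000 1; 0.72 0.85 1.37 0.000 0.122 0.000 1; 0.54 0.85 1.45 0.000 0.122 0.000 1
-- 0.0176 7.0
```

Request:
jog_arm --rows "-1.13 0 -2.56 0 0.057 0 1; -0.98 0 -2.62 0 0.057 0 1; -0.83 0 -2.67 0 0.057 0 1; -0.68 0 -2.71 0 0.057 0 1; -0.52 0 -2.75 0 0.057 0 1"

```text
time: 12.88
position: [0.4501, -0.0582, 0.1534]
tool_rot: [2.191, 2.193, -0.063]
ft_force: [-0.5, -0.8, -1.7]
grip_width: 0.643
grip_force: 29.9
```

Request:
jog_arm --rows "-0.36 0 -2.77 0 0.057 0 1; 1.54 0.85 0.17 0 0.122 0 1; 1.51 0.85 0.36 0 0.122 0 1; 1.45 0.85 0.54 0 0.122 0 1; 1.37 0.85 0.71 0 0.122 0 1"

```text
time: 13.5
position: [0.4847, 0.0016, 0.1735]
tool_rot: [-1.948, -1.95, -0.486]
ft_force: [-1.4, 0.9, -2.7]
grip_width: 0.644
grip_force: 29.9
```

Request:
jog_arm --rows "1.28 0.85 0.88 0 0.122 0 1; 1.16 0.85 1.03 0 0.122 0 1; 1.03 0.85 1.16 0 0.122 0 1; 0.88 0.85 1.28 0 0.122 0 1; 0.72 0.85 1.37 0 0.122 0 1"

```text
time: 14.12
position: [0.5272, 0.0784, 0.1636]
tool_rot: [-1.549, -1.549, -0.946]
ft_force: [0.6, 0.7, -2.0]
grip_width: 0.643
grip_force: 29.9
```

Request:
jog_arm --rows "0.54 0.85 1.45 0 0.122 0 1; 0 0 0 0 0 0 1; 0 0 0 0 0 0 1"

```text
time: 14.5
position: [0.5353, 0.0934, 0.1627]
tool_rot: [-1.466, -1.468, -1.019]
ft_force: [0.5, 0.4, -1.1]
grip_width: 0.641
grip_force: 29.9
```

```bash
python3 look.py b
python3 - <<'E'
from h import *
C=pose(0,70)
plan([(tcp((.5337,.0725,.085),C),C,5,1),(tcp((.5337,.0725,.068),C),C,3,1)])
E
```

```text
side [238. 312.] 39.0 [631.6 197.6  18.5  19.9   5.5]
side [280. 247.] 359.5 [ 5.476e+02 -2.300e+01  6.530e+01  6.680e+01  5.000e-01]
side [344. 150.] 125.5 [ 353.9 -504.4   56.9   60.5   19.8]
side [266. 145.] 119.0 [ 651.8 -513.2   59.7   57.6   86.3]
top [444. 299.] 482.5 [ 354.8 -488.7   57.9   56.8   20.1]
top [211. 229.] 586.5 [540.  101.6  61.6  64.3  89.9]
top [ 95. 201.] 37.0 [615.4 399.2  18.2  18.1   0.9]
top [444. 183.] 450.5 [ 650.7 -498.7   56.6   57.2   88.1]
top [ 31. 143.] 3932.5 [770.  572.5 199.2 141.9  17.1]
[-0.04  0.59  0.58  1.84 -1.21  1.81  0.97] [0.5356 0.0935 0.1639] [ 0.6  0.4 -0.9]
-1.62 -0.04 0.54 0.000 0.001 0.001 1; -1.62 -0.04 0.53 0.000 0.001 0.001 1; -1.62 -0.04 0.53 0.000 0.001 0.001 1; -1.63 -0.04 0.53 0.000 0.001 0.001 1; -1.63 -0.04 0.53 0.000 0.001 0.001 1
-- 0.0171 0.1
-0.53 0.00 0.19 0.000 0.000 0.000 1; -0.53 0.00 0.19 0.000 0.000 0.000 1; -0.53 0.00 0.19 0.000 0.000 0.000 1
-- 0.0057 0.0
```

View pics/b_c.png

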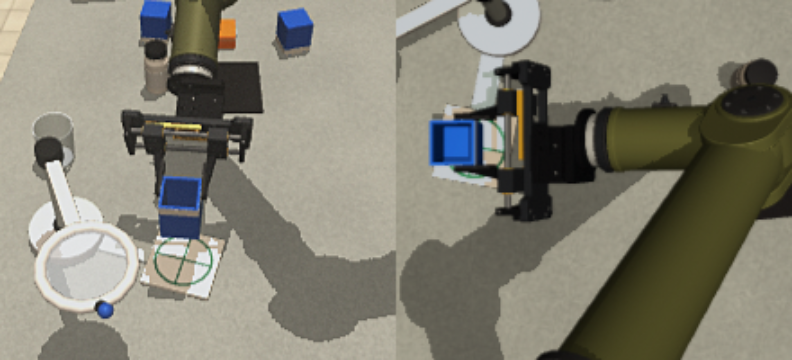

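Request:
jog_arm --rows "-1.62 0 0.53 0 0 0 1; -1.62 0 0.53 0 0 0 1; -1.62 0 0.53 0 0 0 1; -1.62 -0.1 0.53 0 0 0 1; -1.62 -0.1 0.53 0 0 0 1"

```text
time: 15.22
position: [0.533, 0.0908, 0.0759]
tool_rot: [-1.464, -1.465, -1.019]
ft_force: [-0.6, 1.1, -0.8]
grip_width: 0.64
grip_force: 29.9
```

Request:
jog_arm --rows "-0.35 0 0.13 0 0 0 1; -0.35 0 0.13 0 0 0 1; 0 0 0 0 0 0 1; 0 0 0 0 0 0 1"

```text
time: 15.72
position: [0.5336, 0.0908, 0.0706]
tool_rot: [-1.464, -1.466, -1.021]
ft_force: [-0.5, 0.1, -1.3]
grip_width: 0.643
grip_force: 29.9
```

```bash
python3 look.py c
python3 - <<'E'
from h import *
import pickle
from bench import ctrl
s=ctrl.get_state();q=R.from_rotvec(s["tool_rot"]);G=s["position"]-q.apply([0,0,.019]);print("G",G,q.as_matrix()[:,2].round(3))
zt=G[2]+.0155
for n,r in pickle.load(open("d.pkl","rb")).items():
    for c in blobs(mask(r,(100,100,70),(130,255,255)),100):
        m=c[:,0].mean(0)
        if 190<m[0]<320 and m[1]<270 and m[1]>190: print(n,m,rect(r,c,zt))
E
```

```text
side [238. 312.] 39.5 [631.5 197.6  18.8  19.9   5.5]
side [281. 267.] 323.0 [536.3  49.3  59.6  58.3  89.7]
side [344. 150.] 125.5 [ 353.9 -504.4   56.9   60.5   19.8]
side [266. 145.] 117.0 [ 651.8 -512.4   58.    57.6   86.3]
side [464. 117.] 46.0 [-144.8 -762.7   28.9  103.8    8.3]
top [444. 299.] 482.5 [ 354.8 -488.7   57.9   56.8   20.1]
top [218. 230.] 455.0 [534.8  83.5  56.4  58.9  89.4]
top [ 95. 201.] 37.0 [615.4 399.2  18.2  18.1   0.9]
top [444. 183.] 450.5 [ 650.7 -498.7   56.6   57.2   88.1]
top [ 31. 143.] 3932.5 [770.  572.5 199.3 141.8  17.1]
[-0.    0.75  0.53  1.84 -1.24  1.77  1.12] [0.5335 0.0908 0.0705] [-0.3  0.1 -2.1]
G [0.53350578 0.07296264 0.07711555] [-0.001  0.938 -0.346]
side [280.98611111 267.34722222] [533.2  75.2  56.5  56.9   0.6]
top [219.32183908 230.36781609] [534.   75.2  59.6  56.8  89.4]
```

View pics/c_c.png

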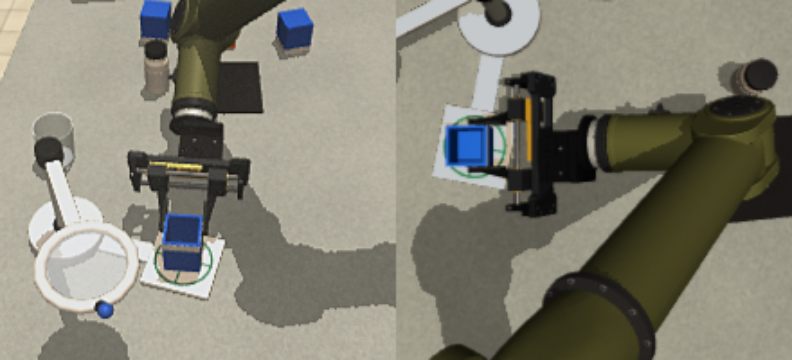

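The crop shows the jar mouth-up over the green ring (full top image about (219,230)). Both views put its centre within 1–2 mm of the stage centre, and the strip bottle is untouched. I'll lower it about 10 mm more and release.

Request:
jog_arm --rows "-0.4 0 0.15 0 0 0 1; -0.35 0 0.13 0 0 0 1; -0.15 0 0.05 0 0 0 1; 0 0 0 0 0 0 1"

```text
time: 16.32
position: [0.5331, 0.0908, 0.0609]
tool_rot: [-1.463, -1.465, -1.02]
ft_force: [-0.9, -1.1, 2.0]
grip_width: 0.641
grip_force: 29.9
```

Request:
jog_arm --rows "-0.1 0 0.03 0 0 0 1; 0 0 0 0 0 0 1; 0 0 0 0 0 0 -1; 0 0 0 0 0 0 -1; 0 0 0 0 0 0 -1"

```text
time: 16.95
position: [0.5333, 0.0909, 0.0592]
tool_rot: [-1.464, -1.466, -1.02]
ft_force: [0.3, 1.1, 0.4]
grip_width: 0.898
grip_force: 0.0
```

Request:
jog_arm --rows "0 0 0 0 0 0 -1; 0 0 -2 0 0 0 -1; 0 0 -3 0 0 0 -1; 0 0 -3 0 0 0 -1; 0 0 -3 0 0 0 -1"

```text
time: 17.58
position: [0.5333, -0.0149, 0.0982]
tool_rot: [-1.466, -1.466, -1.02]
ft_force: [0.7, 0.5, 0.4]
grip_width: 0.998
grip_force: 0.0
```

```bash
python3 look.py e
python3 - <<'E'
from h import *
import pickle
for n,r in pickle.load(open("d.pkl","rb")).items():
    for c in blobs(mask(r,(100,100,70),(130,255,255)),100):
        m=c[:,0].mean(0)
        if 190<m[0]<320 and m[1]<290 and m[1]>190: print(n,m,rect(r,c,.082))
r=pickle.load(open("d.pkl","rb"))
# handle_mid and end estimates from lens direction
P=np.array([.7297,.0364]);L=np.array([.6375,.2140])-P;u=L/np.linalg.norm(L);H=P+.281*u;S=np.array([.5337,.076])-P
ang=lambda v:np.degrees(np.arctan2(v[1],v[0]))
print("handle",H,ang(L),ang(S))
for n in r: print(n,proj(r[n],[[*H,.227],[*(P+(.281+.0186)*u),.227+.0266]]))
E
```

```text
side [238. 312.] 38.5 [631.6 197.6  18.5  19.9   5.5]
side [282. 270.] 313.5 [534.2  56.8  57.3  57.3   0.8]
side [344. 150.] 125.5 [ 353.9 -504.4   56.9   60.5   19.8]
side [266. 145.] 117.0 [ 651.8 -513.    59.2   57.6   86.3]
top [444. 299.] 482.5 [ 354.8 -488.7   57.9   56.8   20.1]
top [220. 231.] 460.5 [533.5  81.1  56.8  56.3  89.4]
top [ 95. 201.] 37.0 [615.4 399.2  18.2  18.1   0.9]
top [444. 183.] 450.5 [ 650.7 -498.7   56.6   57.2   88.1]
top [ 31. 143.] 3934.5 [770.  572.5 199.2 142.   17.1]
[ 0.13  0.79  0.59  1.7  -1.16  1.91  1.12] [ 0.534  -0.0178  0.0983] [-0.5 -0.  -0.1]
side [280.89285714 286.53571429] [529.2 129.9  29.9  54.2  89.8]
side [281.52777778 269.43055556] [532.1  74.4  55.9  56.3   0. ]
top [219.48235294 231.12941176] [533.   75.8  57.5  54.9  89.4]
handle [0.60022793 0.28579523] 117.43581850791657 168.57767893039772
side [[238.09598562 310.06629387]
 [239.59129959 311.1971532 ]]
top [[110.98923133 199.40757744]
 [ 97.54026709 202.3493379 ]]
```

Both views put the jar at (0.533, 0.075), standing and released. The predicted handle end matches the blue blob, so the lens is at azimuth 117.4° and the stage at 168.6° about the post. Next I'll grip the handle from above with the fingers closing tangentially.

Run:
```python
from h import *
P=np.array([.7297,.0364])
def H(a,z,rad=.286): a=np.radians(a);return (P[0]+rad*np.cos(a),P[1]+rad*np.sin(a),z)
A=pose(0);B=pose(27.4)
plan([((.46,-.06,.27),A,8,-1),(H(117.4,.33),B,9,-1),(H(117.4,.215),B,4,-1)])
```

```text
1.83 -0.92 -1.25 0.001 -0.152 -0.000 -1; 1.62 -0.92 -1.51 0.001 -0.152 -0.000 -1; 1.37 -0.92 -1.74 0.001 -0.152 -0.000 -1; 1.09 -0.92 -1.92 0.001 -0.152 -0.000 -1; 0.79 -0.92 -2.07 0.001 -0.152 -0.000 -1
0.47 -0.92 -2.16 0.001 -0.152 -0.000 -1; 0.14 -0.92 -2.21 0.001 -0.152 -0.000 -1; -0.20 -0.92 -2.20 0.001 -0.152 -0.000 -1
-- 0.024 8.7
3.89 1.53 -0.67 0.000 0.000 -0.053 -1; 3.81 1.74 -0.67 0.000 0.000 -0.053 -1; 3.71 1.94 -0.67 0.000 0.000 -0.053 -1; 3.60 2.13 -0.67 0.000 0.000 -0.053 -1; 3.48 2.32 -0.67 0.000 0.000 -0.053 -1
3.35 2.50 -0.67 0.000 0.000 -0.053 -1; 3.22 2.68 -0.67 0.000 0.000 -0.053 -1; 3.07 2.84 -0.67 0.000 0.000 -0.053 -1; 2.91 3.00 -0.67 0.000 0.000 -0.053 -1
-- 0.0424 3.0
0.00 0.00 2.88 0.000 0.000 0.000 -1; 0.00 0.00 2.88 0.000 0.000 0.000 -1; 0.00 0.00 2.88 0.000 0.000 0.000 -1; 0.00 0.00 2.88 0.000 0.000 0.000 -1
-- 0.0288 0.0
```

Request:
jog_arm --rows "1.83 -0.92 -1.25 0 -0.152 0 -1; 1.62 -0.92 -1.51 0 -0.152 0 -1; 1.37 -0.92 -1.74 0 -0.152 0 -1; 1.09 -0.92 -1.92 0 -0.152 0 -1; 0.79 -0.92 -2.07 0 -0.152 0 -1"

```text
time: 18.3
position: [0.4871, -0.0401, 0.206]
tool_rot: [-1.97, -1.97, -0.455]
ft_force: [-0.5, 0.9, -0.1]
grip_width: 1.002
grip_force: 0.0
```

Request:
jog_arm --rows "0.47 -0.92 -2.16 0 -0.152 0 -1; 0.14 -0.92 -2.21 0 -0.152 0 -1; -0.2 -0.92 -2.2 0 -0.152 0 -1; 0 0 0 0 0 0 -1"

```text
time: 18.8
position: [0.4603, -0.0522, 0.2711]
tool_rot: [2.212, 2.23, 0.007]
ft_force: [0.4, 0.4, -0.8]
grip_width: 1.002
grip_force: 0.0
```

Request:
jog_arm --rows "3.89 1.53 -0.67 0 0 -0.053 -1; 3.81 1.74 -0.67 0 0 -0.053 -1; 3.71 1.94 -0.67 0 0 -0.053 -1; 3.6 2.13 -0.67 0 0 -0.053 -1; 3.48 2.32 -0.67 0 0 -0.053 -1"

```text
time: 19.42
position: [0.5369, 0.1384, 0.3018]
tool_rot: [-1.907, -2.493, 0.001]
ft_force: [0.2, -0.9, -0.3]
grip_width: 0.999
grip_force: 0.0
```

Request:
jog_arm --rows "3.35 2.5 -0.67 0 0 -0.053 -1; 3.22 2.68 -0.67 0 0 -0.053 -1; 3.07 2.84 -0.67 0 0 -0.053 -1; 2.91 3 -0.67 0 0 -0.053 -1; 0 0 0 0 0 0 -1"

```text
time: 20.05
position: [0.5981, 0.2971, 0.3269]
tool_rot: [-1.627, -2.684, 0.003]
ft_force: [-0.2, -0.6, -0.3]
grip_width: 1.001
grip_force: 0.0
```

Run:
```python
from h import *
from bench import ctrl
P=np.array([.7297,.0364])
def H(a,z,rad=.286): a=np.radians(a);return (P[0]+rad*np.cos(a),P[1]+rad*np.sin(a),z)
print(ctrl.get_state()["position"],ctrl.get_state()["joint_positions"].round(2))
B=pose(27.4); w=[(H(117.4,.215),B,4,-1)]
n=12
for i in range(1,n+1):
    a=117.4+(168.6-117.4)*i/n; w.append((H(a,.215),pose(a-90),1,1))
plan(w)
```

```text
[0.59814317 0.29713679 0.32688102] [-0.84  0.36  0.48  1.2  -0.17  1.63  0.09]
-0.15 -0.07 2.80 -0.001 -0.000 0.001 -1; -0.15 -0.07 2.80 -0.001 -0.000 0.001 -1; -0.15 -0.08 2.80 -0.001 -0.000 0.001 -1; -0.15 -0.08 2.80 -0.001 -0.000 0.001 -1
-- 0.028 0.1
-0.08 -2.13 0.00 0.000 0.000 -0.074 1
-- 0.0213 4.3
-0.08 -2.13 0.00 0.000 0.000 -0.074 1
-- 0.0213 4.3
-0.08 -2.13 0.00 0.000 0.000 -0.074 1
-- 0.0213 4.3
-0.08 -2.13 0.00 0.000 0.000 -0.074 1
-- 0.0213 4.3
-0.08 -2.13 0.00 0.000 0.000 -0.074 1
-- 0.0213 4.3
-0.08 -2.13 0.00 0.000 0.000 -0.074 1
-- 0.0213 4.3
-0.08 -2.13 0.00 0.000 0.000 -0.074 1
-- 0.0213 4.3
-0.08 -2.13 0.00 0.000 0.000 -0.074 1
-- 0.0213 4.3
-0.08 -2.13 0.00 0.000 0.000 -0.074 1
-- 0.0213 4.3
-0.08 -2.13 0.00 0.000 0.000 -0.074 1
-- 0.0213 4.3
-0.08 -2.13 0.00 0.000 0.000 -0.074 1
-- 0.0213 4.3
-0.08 -2.13 0.00 0.000 0.000 -0.074 1
-- 0.0213 4.3
```

Request:
jog_arm --rows "-0.15 -0.07 2.8 0 0 0 -1; -0.15 -0.07 2.8 0 0 0 -1; -0.15 -0.07 2.8 0 0 0 -1; -0.15 -0.07 2.8 0 0 0 -1; 0 0 0 0 0 0 1" --force 15

```text
time: 20.68
position: [0.5969, 0.2849, 0.2147]
tool_rot: [-1.636, -2.678, 0.008]
ft_force: [-0.5, 0.3, 0.7]
grip_width: 0.949
grip_force: 0.0
```

Request:
jog_arm --rows "0 0 0 0 0 0 1; 0 0 0 0 0 0 1; 0 0 0 0 0 0 1; 0 0 0 0 0 0 1; 0 0 0 0 0 0 1"

```text
time: 21.3
position: [0.5979, 0.2886, 0.2181]
tool_rot: [-1.632, -2.684, -0.002]
ft_force: [0.4, 0.1, 0.3]
grip_width: 0.402
grip_force: 0.0
```

Request:
jog_arm --rows "0 0 0 0 0 0 1; 0 0 0 0 0 0 1"

```text
time: 21.55
position: [0.5982, 0.2888, 0.218]
tool_rot: [-1.632, -2.684, -0.003]
ft_force: [0.2, 0.6, -0.4]
grip_width: 0.17
grip_force: 13.7
```

Request:
jog_arm --rows "-0.02 -1.07 0 0 0 -0.037 1; -0.02 -1.07 0 0 0 -0.037 1; -0.02 -1.07 0 0 0 -0.037 1; -0.02 -1.07 0 0 0 -0.037 1; -0.02 -1.07 0 0 0 -0.037 1"

```text
time: 22.18
position: [0.5525, 0.2587, 0.218]
tool_rot: [1.374, 2.825, 0.001]
ft_force: [3.2, 0.3, -0.4]
grip_width: 0.173
grip_force: 15.0
```

Request:
jog_arm --rows "-0.02 -1.07 0 0 0 -0.037 1; -0.02 -1.07 0 0 0 -0.037 1; -0.02 -1.07 0 0 0 -0.037 1; -0.02 -1.07 0 0 0 -0.037 1; -0.02 -1.07 0 0 0 -0.037 1"

```text
time: 22.8
position: [0.5144, 0.2216, 0.218]
tool_rot: [1.108, 2.938, 0.001]
ft_force: [5.6, -3.0, -1.4]
grip_width: 0.166
grip_force: 15.0
```

Request:
jog_arm --rows "-0.02 -1.07 0 0 0 -0.037 1; -0.02 -1.07 0 0 0 -0.037 1; -0.02 -1.07 0 0 0 -0.037 1; -0.02 -1.07 0 0 0 -0.037 1; -0.02 -1.07 0 0 0 -0.037 1"

```text
time: 23.42
position: [0.484, 0.1781, 0.218]
tool_rot: [0.832, 3.026, 0.002]
ft_force: [8.5, -2.2, -2.5]
grip_width: 0.171
grip_force: 15.1
```

```bash
cat > sw.py <<'E'
from h import *
from bench import ctrl
P=np.array([.7297,.0364]);s=ctrl.get_state();v=s["position"][:2]-P;a=np.degrees(np.arctan2(v[1],v[0]))
y=R.from_rotvec(s["tool_rot"]).as_matrix()[:,1]
print("azimuth",a,"radius",np.hypot(*v),"tool yaw+90",np.degrees(np.arctan2(y[1],y[0]))+90,s["position"],s["ft_force"].round(1),s["grip_width"],s["joint_positions"].round(2))
n=9;w=[]
for i in range(1,n+1):
    b=a+(168.6-a)*i/n;c=np.radians(b);w.append(((P[0]+.286*np.cos(c),P[1]+.286*np.sin(c),.216),pose(b-90),1,1))
plan(w)
E
python3 sw.py
```

```text
azimuth 150.02540605440737 radius 0.283618683028535 tool yaw+90 149.2556602529993 [0.48401616 0.17810041 0.21802625] [ 8.5 -2.2 -2.5] 0.1714262464790128 [-0.84  0.01  0.44  1.77 -0.    1.35  0.64]
0.21 -1.03 0.20 0.002 0.003 -0.049 1
-- 0.0107 2.8
-0.02 -1.03 0.00 0.000 0.000 -0.036 1
-- 0.0103 2.1
-0.02 -1.03 0.00 0.000 0.000 -0.036 1
-- 0.0103 2.1
-0.02 -1.03 0.00 0.000 0.000 -0.036 1
-- 0.0103 2.1
-0.02 -1.03 0.00 0.000 0.000 -0.036 1
-- 0.0103 2.1
-0.02 -1.03 0.00 0.000 0.000 -0.036 1
-- 0.0103 2.1
-0.02 -1.03 0.00 0.000 0.000 -0.036 1
-- 0.0103 2.1
-0.02 -1.03 0.00 0.000 0.000 -0.036 1
-- 0.0103 2.1
-0.02 -1.03 0.00 0.000 0.000 -0.036 1
-- 0.0103 2.1
```

Request:
jog_arm --rows "-0.08 -1.03 0 0 0 -0.037 1; -0.08 -1.03 0 0 0 -0.037 1; -0.08 -1.03 0 0 0 -0.036 1; -0.06 -1.03 0 0 0 -0.036 1; -0.06 -1.03 0 0 0 -0.036 1"

```text
time: 24.05
position: [0.4632, 0.1321, 0.218]
tool_rot: [0.552, 3.091, 0.004]
ft_force: [5.4, -0.3, -1.6]
grip_width: 0.171
grip_force: 15.0
```

Request:
jog_arm --rows "-0.04 -1.03 0 0 0 -0.036 1; -0.04 -1.03 0 0 0 -0.036 1; -0.02 -1.03 0 0 0 -0.036 1; -0.02 -1.03 0 0 0 -0.036 1; 0 0 0 0 0 0 1"

```text
time: 24.68
position: [0.4523, 0.0915, 0.218]
tool_rot: [0.331, 3.122, 0.002]
ft_force: [5.8, -3.4, -2.9]
grip_width: 0.165
grip_force: 15.1
```

```bash
python3 sw.py | head -2; python3 look.py f >/dev/null
python3 - <<'E'
import cv2
a=cv2.imread("pics/f_top.png")[100:320,60:360]
cv2.imwrite("pics/f_t2.png",cv2.resize(a,None,fx=2.4,fy=2.4))
E
```

```text
azimuth 168.7672117958922 radius 0.282796399867808 tool yaw+90 167.89642289866873 [0.45232089 0.09148752 0.21799202] [ 5.8 -3.4 -2.9] 0.16472528585506285 [-0.79 -0.12  0.49  1.89  0.06  1.36  1.05]
0.32 0.00 0.20 0.002 0.002 -0.015 1
```

View pics/f_t2.png

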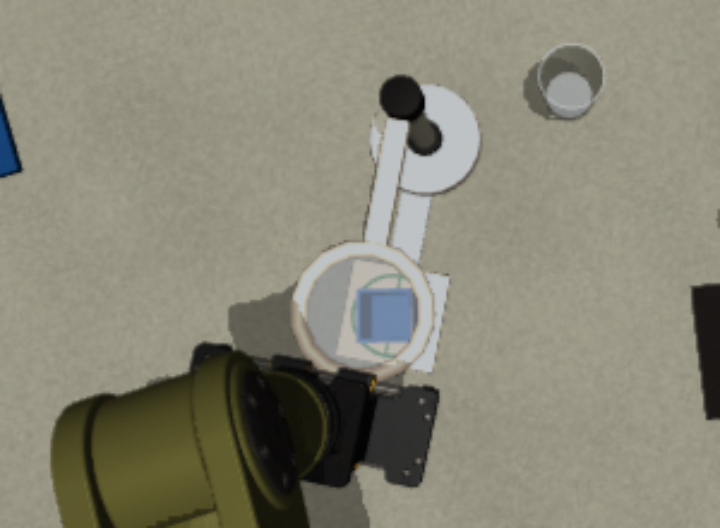

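The crop shows the rim centred at about crop (363,311), full image (211,230), with the arm parallel to the stage bracket and the jar visible through the lens. I'll release and retreat upward.

Request:
jog_arm --rows "0 0 0 0 0 0 1; 0 0 0 0 0 0 -0.2; 0 0 0 0 0 0 -0.2; 0 0 0 0 0 0 -0.2; 0 0 0 0 0 0 -0.2"

```text
time: 25.4
position: [0.4513, 0.0927, 0.2177]
tool_rot: [-0.331, -3.123, -0.002]
ft_force: [-0.2, 0.3, 0.2]
grip_width: 0.53
grip_force: 0.0
```

Request:
jog_arm --rows "0 0 -2 0 0 0 -0.2; 0 0 -3 0 0 0 -0.2; 0 0 -3 0 0 0 -0.2; 0 0 -2 0 0 0 -0.2"

```text
time: 25.9
position: [0.4518, 0.0926, 0.3192]
tool_rot: [0.332, 3.123, 0.003]
ft_force: [0.1, 0.3, 0.8]
grip_width: 0.598
grip_force: 0.0
```

Request:
jog_arm --rows "4 4 0 0 0 0 -0.2; 4 4 0 0 0 0 -0.2; 4 4 0 0 0 0 -0.2; 4 4 0 0 0 0 -0.2; 0 0 0 0 0 0 -0.2"

```text
time: 26.52
position: [0.3254, 0.2862, 0.3176]
tool_rot: [-0.317, -3.124, -0.001]
ft_force: [-0.2, -0.0, -0.1]
grip_width: 0.6
grip_force: 0.0
```

```bash
python3 look.py g | tail -1
python3 - <<'E'
from h import *
import pickle
D=pickle.load(open("d.pkl","rb"));r=D["top"]
g=cv2.medianBlur(cv2.cvtColor(r["img"],cv2.COLOR_BGR2GRAY),3)
c=cv2.HoughCircles(g[170:290,150:280],cv2.HOUGH_GRADIENT,1,40,param1=80,param2=15,minRadius=25,maxRadius=36)
print(c)
for u in c[0]: print(ray(r,[u[0]+150,u[1]+170],.205), "r",u[2]/412*.88)
S=D["side"];m=mask(S,(105,150,60),(130,255,255))
for n,R_ in D.items():
    for b in blobs(mask(R_,(105,130,50),(130,255,255)),8):
        q=b[:,0].mean(0); 
        if q[0]<330 and q[1]>200: print(n,q.round(1),cv2.contourArea(b),ray(R_,q,.254)[0].round(3))
cv2.imwrite("pics/g_2.png",cv2.resize(np.hstack([S["img"][200:400,160:360],r["img"][120:320,140:340]]),None,fx=2,fy=2))
E
```

```text
[-0.97 -0.18  0.17  1.76  0.03  1.57  0.56] [0.3287 0.2824 0.3178] [ 0.6 -0.3  0.1]
[[[59.5 60.5 28.8]]]
[[0.53166769 0.07818109 0.205     ]] r 0.061514564
side [281.7 272.8] 34.5 [0.517 0.203 0.254]
side [321.1 236.5] 27.0 [0.435 0.094 0.254]
top [197.  276.5] 44.0 [0.436 0.095 0.254]
```

View pics/g_2.png

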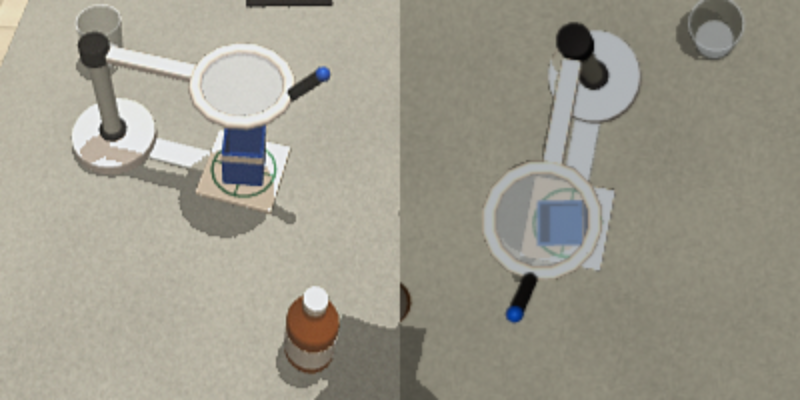

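The picture shows the jar upright on the stage under the lens, the lens centre 3 mm from the stage centre, and the robot touching nothing. Handing in.

```bash
python3 -c "
from bench import ticket
print(ticket.close_job())"
```

```text
the job is handed in; nothing more can be done
None
```

The job is handed in: the jar was turned over, stood mouth-up about 1–2 mm from the stage centre and released, then the lens was swung to about 3 mm from the stage centre. The bystanders were never touched as far as the pictures show, and the job took about 27 s; the hand-in gave no verdict.

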